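# Roll the watch into the curing bay and hold the lamp over it

### The arm

A 6-joint arm with a two-finger parallel gripper is mounted at the origin on a cart in front of the work surface, level with it; the furniture and walls round the work are solid. World frame = base frame: x ahead of the robot, y to its left, z up, the work surface at z = 0. Lengths are in m, angles in rad, forces in N, time in s.
With the tool pointing down it reaches from about 0.375 to 0.9 m from the base axis. Payload 3.1 kg.
Tool frame: the origin (TCP) lies where the fingers leave the gripper's body, on its centre line; the fingertips stand 70 mm ahead of it and the grasp point (between the pads) lies 51 mm ahead of it; z points along the fingers, y is the line along which they close (so a half turn about z gives the same grasp; the last joint's range is limited). The gripper opens to 87 mm and grips with 3 to 60 N. Pads are 19 mm wide; open, the fingers measure 117 mm over their backs; the gripper's body (75 mm by 190 mm) begins 51 mm behind the grasp point.
Start: joints at [0.973, 0.527, 1.433, -0, 1.181, -0.178], TCP at [0.255, 0.571, 0.292] pointing down, gripper open.
Joint ranges: [-3.08, 3.08], [-0.75, 2.2], [0.22, 2.44], [-1.43, 4.57], [0, 2.65], [-2.85, 2.85]. Speed limits (rad/s): [2.79, 2.79, 3.14, 3.14, 3.14, 3.14].

### API

Orientations are given as a unit quaternion [x, y, z, w].
In Python, from cell import manip, camera gives the robot as it stands.
- The arm moves only by the tool play_rows, never from a script. Its argument "rows" is one flat list of numbers, 7 for each row, row after row: the turn, a rotation vector about the tool's x, y, z in degrees, then the shift along the tool's x, y, z in m, then the finger opening in m, from 0 to 0.087. A call has 1 to 20 rows; each row is the pose to reach, as a shift and turn from the pose commanded when the call began, along the tool's axes at that moment; what a row does not reach only later rows make up. A row lasts 1/12 s, in which the tool goes at most 41.7 mm and 7.16 degrees, less where a joint would pass 70% of its speed; a pose out of reach is approached as far as the arm can. A call with a gripper value outside its range is refused whole. The fingers move at their own pace and stop on an object; "squeeze" is the grip in N (left out, the last holds). Time passes only in rows, so rows that repeat a pose let the fingers close. It gives the time, the measured TCP pose, the force, the opening and the grip force at its end, in the units of the state.
- manip.sense(): the state, without advancing time (a new reading comes with each control period).
- camera(name): name is "side" or "top" or "wrist"; returns a dict with "pixels" (420x560x3 uint8, red, green, blue), "fx", "fy", "cx", "cy" (pixels), "dist_coeffs" ([k1, k2, p1, p2, k3] as OpenCV has them; the pictures are not rectified), "R" (3x3) and "t" (3): a world point X has camera coordinates R X + t. Camera axes: x right, y down, z forward; pixel columns grow to the right and rows downward; lengths in m; the calibration is good to about 2 mm. A picture is of the moment at which its call begins. There is no depth.
- manip.finish_job(): hands the job in; it is judged then, once.
The state is a dict: "time_s": time; "joints": joint angles; "qd": joint speeds; "tau": joint torques, N m; "eef_pos": TCP position; "tool_rot": TCP orientation; "ft_force": force on the tool from outside, world axes, zero at the start; "moment": the same for the moment, N m; "opening": finger opening in m; "finger_force": force on a finger pad.
Only numpy, scipy, OpenCV 4.12 (cv2) and the standard library are available. Lean on these libraries where they do the work, as an engineer would, in place of code of your own. Each camera call takes 0.05 s, during which the arm holds its last target. There are 200 camera calls.

### The job

A watch crystal has just been glued and must be cured: first push the blue tray with the watch along the rollers, without lifting it off them, until it sits fully home against the stop of the yellow bay. Then pick up the orange-handled curing lamp, carry it over the row of bottles, spool and blower without disturbing them, and finish holding it about a centimetre above the crystal, centred, level and with its long side parallel to the watch's long side. Never let the lamp touch the watch or tray, and keep holding it there at the end: do not put it down or let go.

Things in the scene. Friction and masses are not known exactly. Their poses are not given: they have to be found in the camera images.
- track: Fixed aluminium roller track, 90 mm wide (x), 330 mm long (y), origin under its centre on the bench; +y is the travel direction, to the yellow bay. 13 free grey rollers, tops 26 mm above the bench; side rails 34 mm high, 70 mm apart inside. In the last 100 mm yellow cheeks in line with the rails rise to 50 mm; a 50 mm high yellow stop ends it, bumper face at y = +155 mm.
- bay (a point): Where the tray's origin is when the tray is fully home: on the track's centre line at roller-top height, 107 mm along +y from the track's origin; axes as the track's.
- tray: Loose blue open tray, 64 mm wide (x), 96 mm long (y), 20 mm high, about 0.2 kg, on the rollers with its y along the track's (3 mm play each side); origin at the centre of its underside. Rolls with under 1 N and stops soon after the push ends; push its rear (-y) end wall, 48 mm behind the origin. A grey holder with the watch is fixed in it.
- crystal (a point): Centre of the top of the watch crystal, 24 mm above the tray's underside (4 mm above its walls) over the tray's origin; the crystal is 21 mm long (x) and 14 mm wide (y); axes as the tray's, so the watch's long side lies along x, across the track.
- lamp: Loose curing lamp upright on the bench, 84 mm high, 0.1 to 0.2 kg; origin at the centre of its underside, z up. White head 48 (x) by 36 (y), 18 mm high, violet window 38 x 28 mm underneath, long side along x; grey neck 34 x 28 up to 24 mm; orange handle 30 (x) by 24 mm (y) from 24 to 81 mm, black cap on top. Grasp the handle across its 24 mm (y).
- lamp_window (a point): Centre of the lamp's underside (the light window); same point and axes as the lamp's origin.
- red_bottle: Glass bottle with red cap, diameter 26 mm, 48 mm high, loose; origin under its centre. One of the row of five that stands between lamp and track; leave it standing where it is.
- white_bottle: Glass bottle with white cap, diameter 26 mm, 48 mm high, loose; origin under its centre. Leave it standing.
- blue_bottle: Glass bottle with blue cap, diameter 26 mm, 48 mm high, loose; origin under its centre. Leave it standing.
- spool: Wooden thread spool, diameter 28 mm, 30 mm high, loose; origin under its centre. Leave it standing.
- blower: Dark blue rubber hand blower with upright nozzle, diameter 51 mm, 116 mm high, the tallest of the row, loose; origin under its centre. Leave it standing.
Mind the look-alikes: they are no part of the job. Of the things that look like the tray, the larger one is meant.

How it is judged:
By the outcome, as a careful person would: the job done as asked, in the order asked, and still so for the second after the job is handed in, while the arm keeps its last pose, push and grip.
It also fails if it takes over 64 s, if anything falls off the work surface, if the arm or the gripper's body presses on something with over 40 N, if the wrist force passes 120 N, or if a joint passes its speed limit or range.

## Working session

There is one attempt and no reset: what is moved stays moved. The work goes in short steps, Python scripts to look and compute and a tool call to move; the robot and the scene stay as the last step left them, time stands still between calls to the robot, and variables do not carry over. Pictures are saved under pics/ and viewed, at most 10 in all, crops included, and the job is handed in when it is done.

Besides the shell and the picture viewer there is one more tool, called as name(argument=value, ...), one argument or row to a line, values as JSON. play_rows: Moves the arm, as the interface text tells. Its arguments: {"type":"object","properties":{"rows":{"type":"array","items":{"type":"number"}},"squeeze":{"type":"number"}},"required":["rows"]}

```bash
mkdir -p pics; cat > h.py <<'E'
import numpy as np, cv2
from cell import manip, camera
from scipy.spatial.transform import Rotation as Ro
def ray(c,u,v):
    K=np.array([[c['fx'],0,c['cx']],[0,c['fy'],c['cy']],[0,0,1.]])
    p=cv2.undistortPoints(np.array([[[u,v]]],float),K,np.array(c['dist_coeffs'],float))[0,0]
    R=np.array(c['R']);t=np.array(c['t'])
    return -R.T@t, R.T@np.array([p[0],p[1],1.])
def onz(c,u,v,z):
    o,d=ray(c,u,v); return o+d*(z-o[2])/d[2]
def two(c1,p1,c2,p2):
    o1,d1=ray(c1,*p1);o2,d2=ray(c2,*p2)
    s=np.linalg.lstsq(np.stack([d1,-d2],1),o2-o1,rcond=None)[0]
    a,b=o1+d1*s[0],o2+d2*s[1]
    return (a+b)/2,np.linalg.norm(a-b)
def proj(c,X):
    K=np.array([[c['fx'],0,c['cx']],[0,c['fy'],c['cy']],[0,0,1.]])
    return cv2.projectPoints(np.array([X],float),cv2.Rodrigues(np.array(c['R']))[0],np.array(c['t'],float),K,np.array(c['dist_coeffs'],float))[0].reshape(2)
def save(c,n): cv2.imwrite('pics/'+n+'.png',np.ascontiguousarray(c['pixels'][:,:,::-1]))
E
python3 - <<'E'
from h import *
import pickle
for n in ['side','top','wrist']:
    c=camera(n); save(c,n+'0'); pickle.dump(c,open(n+'0.pkl','wb')); print(n,c['fx'],c['R'],c['t'])
s=manip.sense(); print(s['time_s'],s['eef_pos'],s['tool_rot'],s['opening'],s['ft_force'])
E
```

```text
side 419.58241358353405 [[ 0.96169205 -0.27390131  0.01124628]
 [-0.1642135  -0.60844774 -0.77641823]
 [ 0.21950475  0.74482845 -0.63011764]] [-0.4684443   0.12914103  1.09439391]
top 477.57399654743585 [[ 0.00816345 -0.99987973  0.0131868 ]
 [-0.98773101 -0.0101195  -0.15583663]
 [ 0.15595133 -0.01175285 -0.98769482]] [-0.01641031  0.51762059  1.33986902]
wrist 341.2152156609598 [[ 0.40763597  0.91313842 -0.0033377 ]
 [ 0.87701688 -0.39048768  0.27992991]
 [ 0.25431143 -0.11703672 -0.96001464]] [-0.62329769 -0.03460876  0.39186105]
0.15 [0.25444264 0.5703703  0.29147759] [ 2.08341654e-01  9.78055740e-01 -7.92413259e-04 -3.10270145e-04] 0.08723141788271811 [0.46496072 0.25921907 0.4243925 ]
```

View pics/side0.png

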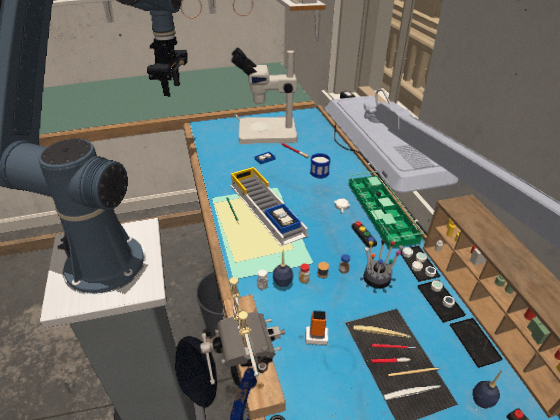

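View pics/top0.png

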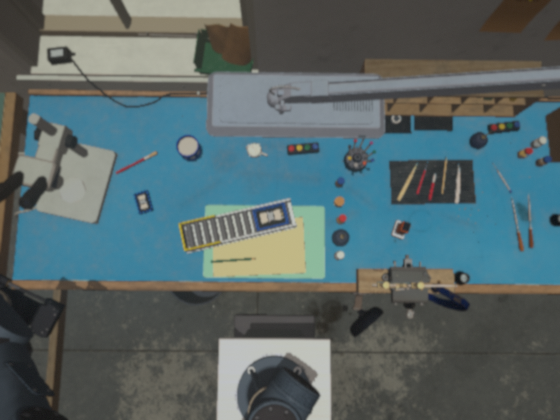

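The side view shows the track with yellow bay at (245,178), tray at (284,216), the row at y≈270 and the lamp at (318,325). The top view has the tray at (272,216), bay at (185,235), the row at column ~341 and the lamp at (401,229).

```bash
cat > a.py <<'E'
from h import *
import pickle
T=pickle.load(open('top0.pkl','rb'));S=pickle.load(open('side0.pkl','rb'))
for n,p,z in [('tray',(272,216),.045),('bayend',(183,236),.05),('rear',(293,213),.034),('blue',(340,182),.048),('spool',(340,201),.03),('red',(343,218),.048),('blower',(341,237),.05),('white',(341,255),.048),('lamp',(402,227),.084)]:
    print(n,onz(T,*p,z).round(3))
for n,p in [('lamp',(318.5,313)),]:
    print(n,two(T,(402,226),S,p))
def blob(c,lo,hi,box):
    h=cv2.cvtColor(c['pixels'],cv2.COLOR_RGB2HSV); m=cv2.inRange(h,lo,hi)
    x0,y0,x1,y1=box; k=np.zeros_like(m);k[y0:y1,x0:x1]=m[y0:y1,x0:x1]; return k
m=blob(T,(5,150,100),(18,255,255),(385,210,415,245)); print(np.argwhere(m)[:,::-1].mean(0),m.sum()//255)
m=blob(T,(20,150,100),(35,255,255),(170,200,230,255)); print(cv2.minAreaRect(np.argwhere(m)[:,::-1].astype(np.float32)))
c=cv2.resize(T['pixels'][170:270,170:310],None,fx=5,fy=5,interpolation=cv2.INTER_CUBIC)
cv2.imwrite('pics/crop1.png',c[:,:,::-1])
E
python3 a.py
```

```text
tray [0.497 0.01  0.045]
bayend [0.436 0.262 0.05 ]
rear [ 0.508 -0.051  0.034]
blue [ 0.598 -0.187  0.048]
spool [ 0.546 -0.189  0.03 ]
red [ 0.493 -0.194  0.048]
blower [ 0.438 -0.187  0.05 ]
white [ 0.387 -0.187  0.048]
lamp [ 0.464 -0.354  0.084]
lamp (array([ 0.46876417, -0.35651443,  0.07404039]), np.float64(0.0012799186357733037))
[401.25 226.75] 8
((194.62217712402344, 242.24208068847656), (42.04759216308594, 20.453014373779297), 25.34617805480957)
```

```bash
cat >> h.py <<'E'
def rel(pos,yaw_y,s=None):
    """row (deg rotvec, shift) from the current pose to TCP pos, tool down, tool y at yaw_y deg"""
    s=s or manip.sense(); R0=Ro.from_quat(s['tool_rot']); a=np.radians(yaw_y)
    y=np.array([np.cos(a),np.sin(a),0]);z=np.array([0,0,-1.]);x=np.cross(y,z)
    R1=Ro.from_matrix(np.stack([x,y,z],1))
    return np.degrees((R0.inv()*R1).as_rotvec()).round(2), R0.inv().apply(np.array(pos)-s['eef_pos']).round(4)
E
python3 - <<'E'
from h import *
import pickle
W=pickle.load(open('wrist0.pkl','rb')); s=manip.sense()
C=-np.array(W['R']).T@W['t']; print('cam in tool',Ro.from_quat(s['tool_rot']).inv().apply(C-s['eef_pos']), Ro.from_quat(s['tool_rot']).inv().apply(np.array(W['R'])[2]))
print(rel([.46,.05,.32],13))
E
```

```text
cam in tool [ 0.07633258 -0.00011511 -0.09230121] [-0.28019678 -0.00162231  0.95994121]
(array([-1.000e-01,  3.000e-02,  5.295e+01]), array([-0.3998, -0.3915, -0.028 ]))
```

View pics/crop1.png

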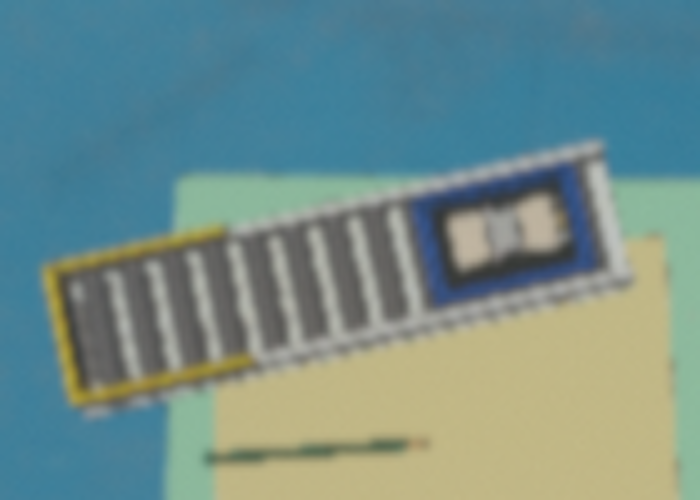

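The crop shows the tray at the right end of the track (crop x 415–605) and the yellow stop at the left, (45,265)–(75,400). I'll move the wrist camera over it.

play_rows(
  rows=[0, 0, 53, -0.4, -0.39, -0.03, 0.02, 0, 0, 53, -0.4, -0.39, -0.03, 0.02, 0, 0, 53, -0.4, -0.39, -0.03, 0.02, 0, 0, 53, -0.4, -0.39, -0.03, 0.02, 0, 0, 53, -0.4, -0.39, -0.03, 0.02, 0, 0, 53, -0.4, -0.39, -0.03, 0.02, 0, 0, 53, -0.4, -0.39, -0.03, 0.02, 0, 0, 53, -0.4, -0.39, -0.03, 0.02, 0, 0, 53, -0.4, -0.39, -0.03, 0.02, 0, 0, 53, -0.4, -0.39, -0.03, 0.02, 0, 0, 53, -0.4, -0.39, -0.03, 0.02, 0, 0, 53, -0.4, -0.39, -0.03, 0.02, 0, 0, 53, -0.4, -0.39, -0.03, 0.02, 0, 0, 53, -0.4, -0.39, -0.03, 0.02, 0, 0, 53, -0.4, -0.39, -0.03, 0.02, 0, 0, 53, -0.4, -0.39, -0.03, 0.02, 0, 0, 53, -0.4, -0.39, -0.03, 0.02, 0, 0, 53, -0.4, -0.39, -0.03, 0.02],
)

```text
time_s: 1.65
eef_pos: [0.46, 0.0528, 0.322]
tool_rot: [0.622, 0.783, -0.0, -0.001]
ft_force: [-0.1, 0.7, 0.0]
opening: 0.0202
finger_force: 0.0
```

```bash
python3 - <<'E'
from h import *
import pickle
c=camera('wrist'); save(c,'w1'); pickle.dump(c,open('w1.pkl','wb'));s=manip.sense(); print(s['eef_pos'],s['tool_rot'],s['opening'])
E
```

```text
[0.46014717 0.05286182 0.32205671] [ 6.22046554e-01  7.82980069e-01 -1.80853332e-04 -5.13090477e-04] 0.02008292277807529
```

View pics/w1.png

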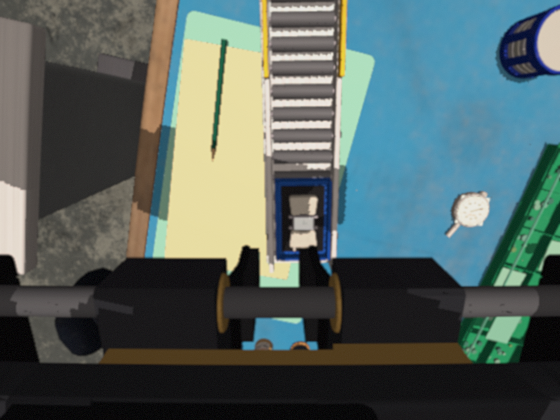

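The wrist view shows the blue tray at (276–330, 180–258) with the track aligned nearly vertically; the yellow stop lies out of view above.

```bash
cat > b.py <<'E'
from h import *
import pickle
W=pickle.load(open('w1.pkl','rb'));T=pickle.load(open('top0.pkl','rb'));S=pickle.load(open('side0.pkl','rb'))
def bm(c,box,z):
    h=cv2.cvtColor(c['pixels'],cv2.COLOR_RGB2HSV); m=cv2.inRange(h,(108,120,40),(125,255,200))
    x0,y0,x1,y1=box;k=np.zeros_like(m);k[y0:y1,x0:x1]=m[y0:y1,x0:x1]
    n,l,st,_=cv2.connectedComponentsWithStats(k); i=1+st[1:,4].argmax()
    q=np.argwhere(l==i)[:,::-1]
    hull=cv2.convexHull(q.astype(np.float32))[:,0]
    P=np.array([onz(c,*p,z)[:2] for p in hull]); r=cv2.minAreaRect((P*1000).astype(np.float32))
    print(st[i],np.round(r[0],1),np.round(r[1],1),r[2], (q.min(0)+q.max(0))/2); return cv2.boxPoints(r),hull
for c,b in((W,(262,165,345,270)),(T,(250,195,300,240)),(S,(265,195,310,240))): bm(c,b,.046)
# yellow in wrist: edges of cheeks
h=cv2.cvtColor(W['pixels'],cv2.COLOR_RGB2HSV); m=cv2.inRange(h,(20,150,100),(32,255,255))
for r in (5,30,60):
    x=np.flatnonzero(m[r,255:360])+255
    a=onz(W,x.min(),r,.05);b=onz(W,x.max()+1,r,.05); print(r,x.min(),x.max(),a.round(4),b.round(4),((a+b)/2).round(4))
h=cv2.cvtColor(T['pixels'],cv2.COLOR_RGB2HSV); m=cv2.inRange(h,(20,120,80),(32,255,255)); m[:200]=0;m[255:]=0;m[:,:175]=0;m[:,222:]=0
n,l,st,_=cv2.connectedComponentsWithStats(m);i=1+st[1:,4].argmax();q=np.argwhere(l==i)[:,::-1]
P=np.array([onz(T,*p,.05)[:2] for p in q]); r=cv2.minAreaRect((P*1000).astype(np.float32)); print(st[i],cv2.boxPoints(r).round(1),r)
E
python3 b.py
```

```text
[ 275  178   57   82 1636] [496.2  17.3] [62.3 97.5] 14.17701244354248 [303.  218.5]
[253 203  35  27 145] [495.8  13.9] [59.2 92.9] 14.815074920654297 [270. 216.]
[265 204  36  30 324] [493.6   1.2] [ 70.3 112.7] 13.979416847229004 [282.5 218.5]
5 263 345 [0.4058 0.2191 0.05  ] [0.4831 0.2372 0.05  ] [0.4445 0.2282 0.05  ]
30 263 345 [0.4105 0.1977 0.05  ] [0.4891 0.216  0.05  ] [0.4498 0.2069 0.05  ]
60 264 344 [0.4173 0.1713 0.05  ] [0.4956 0.1896 0.05  ] [0.4564 0.1804 0.05  ]
[180 223  40  27 123] [[365.2 187.5]
 [421.4 158.6]
 [477.6 268. ]
 [421.4 296.9]] ((421.39520263671875, 227.74981689453125), (122.91395568847656, 63.18278884887695), 62.7869987487793)
```

```bash
python3 - <<'E'
from h import *
print(rel([.5158,-.0634,.15],13.8),rel([.5158,-.0634,.105],13.8))
E
```

```text
(array([-0.05, -0.03, -0.73]), array([-0.1259,  0.0281,  0.172 ])) (array([-0.05, -0.03, -0.73]), array([-0.126 ,  0.0281,  0.217 ]))
```

play_rows(
  rows=[0, 0, -0.7, -0.126, 0.028, 0, 0.02, 0, 0, -0.7, -0.126, 0.028, 0, 0.02, 0, 0, -0.7, -0.126, 0.028, 0, 0.02, 0, 0, -0.7, -0.126, 0.028, 0, 0.02, 0, 0, -0.7, -0.126, 0.028, 0.14, 0.02, 0, 0, -0.7, -0.126, 0.028, 0.14, 0.02, 0, 0, -0.7, -0.126, 0.028, 0.14, 0.02, 0, 0, -0.7, -0.126, 0.028, 0.17, 0.02, 0, 0, -0.7, -0.126, 0.028, 0.19, 0.02, 0, 0, -0.7, -0.126, 0.028, 0.205, 0.02, 0, 0, -0.7, -0.126, 0.028, 0.217, 0.02, 0, 0, -0.7, -0.126, 0.028, 0.217, 0.02, 0, 0, -0.7, -0.126, 0.028, 0.217, 0.02],
)

```text
time_s: 2.78
eef_pos: [0.5161, -0.0636, 0.1048]
tool_rot: [0.617, 0.787, -0.0, -0.001]
ft_force: [-0.3, 0.6, 0.0]
opening: 0.0199
finger_force: 0.0
```

```bash
python3 - <<'E'
from h import *
c=camera('side'); p=c['pixels'][150:290,200:360]; cv2.imwrite('pics/s2.png',cv2.resize(p,None,fx=4,fy=4,interpolation=cv2.INTER_CUBIC)[:,:,::-1])
s=manip.sense(); print(s['eef_pos'],s['ft_force'],s['joints']); print(rel([.5158,-.0634,.105],13.8))
E
```

```text
[ 0.51664926 -0.06403674  0.10558798] [0.21230553 0.44083605 0.25182665] [-3.38220111e-01  6.92096387e-01  1.83296287e+00  1.45259299e-04
  6.16527342e-01 -5.77906343e-01]
(array([ 0.  , -0.  , -0.07]), array([ 0.0008, -0.0007,  0.0006]))
```

View pics/s2.png

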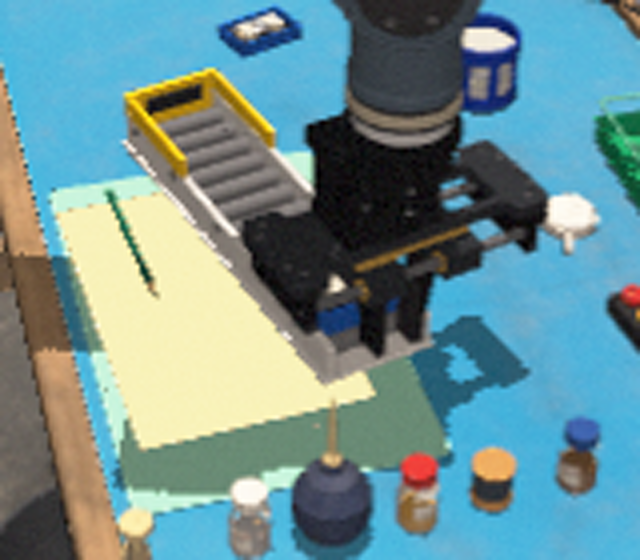

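The fingers stand between the rails behind the tray (at (390,310) in the crop), clear of the row. Now I push.

play_rows(
  rows=[0, 0, 0, 0.008, 0, 0, 0.02, 0, 0, 0, 0.014, 0, 0, 0.02, 0, 0, 0, 0.018, 0, 0, 0.02, 0, 0, 0, 0.022, 0, 0, 0.02, 0, 0, 0, 0.026, 0, 0, 0.02, 0, 0, 0, 0.031, 0, 0, 0.02, 0, 0, 0, 0.037, 0, 0, 0.02, 0, 0, 0, 0.045, 0, 0, 0.02, 0, 0, 0, 0.054, 0, 0, 0.02, 0, 0, 0, 0.064, 0, 0, 0.02, 0, 0, 0, 0.075, 0, 0, 0.02, 0, 0, 0, 0.086, 0, 0, 0.02, 0, 0, 0, 0.097, 0, 0, 0.02, 0, 0, 0, 0.108, 0, 0, 0.02, 0, 0, 0, 0.119, 0, 0, 0.02, 0, 0, 0, 0.13, 0, 0, 0.02, 0, 0, 0, 0.14, 0, 0, 0.02, 0, 0, 0, 0.148, 0, 0, 0.02, 0, 0, 0, 0.155, 0, 0, 0.02, 0, 0, 0, 0.16, 0, 0, 0.02],
)

```text
time_s: 4.5
eef_pos: [0.4783, 0.0914, 0.1052]
tool_rot: [0.618, 0.786, -0.0, -0.0]
ft_force: [0.1, -0.0, -0.1]
opening: 0.02
finger_force: 0.2
```

```bash
python3 - <<'E'
from h import *
import pickle
c=camera('top'); pickle.dump(c,open('t3.pkl','wb'));d=camera('side'); pickle.dump(d,open('s3.pkl','wb'))
a=cv2.resize(d['pixels'][150:260,210:330],(400,366),interpolation=cv2.INTER_CUBIC);b=cv2.resize(c['pixels'][190:260,170:300],(400,215),interpolation=cv2.INTER_CUBIC)
cv2.imwrite('pics/s3.png',np.vstack([a,b])[:,:,::-1]); print(manip.sense()['eef_pos'],manip.sense()['ft_force'])
E
```

```text
[0.47834514 0.09128692 0.10520708] [ 0.52248539 -0.23432973  0.14852959]
```

View pics/s3.png

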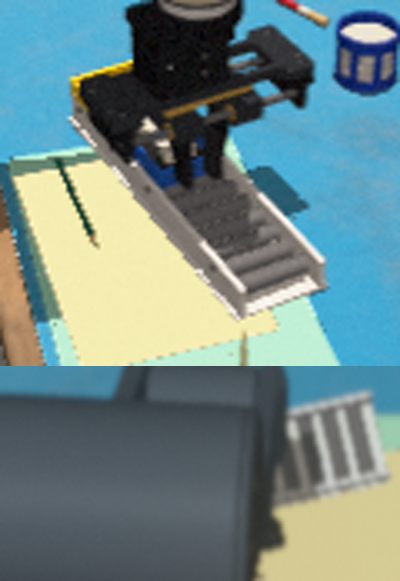

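The tray is rolling ahead of the fingers, about 5–6 cm short of the stop. Continuing slowly.

play_rows(
  rows=[0, 0, 0, 0.004, 0, 0, 0.02, 0, 0, 0, 0.009, 0, 0, 0.02, 0, 0, 0, 0.014, 0, 0, 0.02, 0, 0, 0, 0.019, 0, 0, 0.02, 0, 0, 0, 0.024, 0, 0, 0.02, 0, 0, 0, 0.029, 0, 0, 0.02, 0, 0, 0, 0.033, 0, 0, 0.02, 0, 0, 0, 0.037, 0, 0, 0.02, 0, 0, 0, 0.041, 0, 0, 0.02, 0, 0, 0, 0.044, 0, 0, 0.02, 0, 0, 0, 0.046, 0, 0, 0.02, 0, 0, 0, 0.046, 0, 0, 0.02],
)

```text
time_s: 5.6
eef_pos: [0.4676, 0.1356, 0.1052]
tool_rot: [0.618, 0.786, -0.0, -0.0]
ft_force: [-0.8, 0.1, 0.1]
opening: 0.0201
finger_force: 0.0
```

play_rows(
  rows=[0, 0, 0, 0.001, 0, 0, 0.02, 0, 0, 0, 0.002, 0, 0, 0.02, 0, 0, 0, 0.003, 0, 0, 0.02, 0, 0, 0, 0.004, 0, 0, 0.02, 0, 0, 0, 0.004, 0, 0, 0.02],
)

```text
time_s: 6.02
eef_pos: [0.4669, 0.1392, 0.1052]
tool_rot: [0.618, 0.786, -0.0, -0.0]
ft_force: [1.0, 0.3, 0.6]
opening: 0.0202
finger_force: 0.0
```

play_rows(
  rows=[0, 0, 0, 0.001, 0, 0, 0.02, 0, 0, 0, 0.002, 0, 0, 0.02, 0, 0, 0, 0.003, 0, 0, 0.02, 0, 0, 0, 0.004, 0, 0, 0.02, 0, 0, 0, 0.004, 0, 0, 0.02],
)

```text
time_s: 6.43
eef_pos: [0.466, 0.1432, 0.1053]
tool_rot: [0.618, 0.786, 0.0, 0.0]
ft_force: [-0.4, -0.5, -0.5]
opening: 0.0204
finger_force: 0.0
```

play_rows(
  rows=[0, 0, 0, 0.001, 0, 0, 0.02, 0, 0, 0, 0.002, 0, 0, 0.02, 0, 0, 0, 0.003, 0, 0, 0.02, 0, 0, 0, 0.004, 0, 0, 0.02, 0, 0, 0, 0.004, 0, 0, 0.02],
)

```text
time_s: 6.85
eef_pos: [0.465, 0.1471, 0.1053]
tool_rot: [0.618, 0.786, 0.0, -0.0]
ft_force: [0.4, 0.2, -0.6]
opening: 0.0202
finger_force: 0.0
```

play_rows(
  rows=[0, 0, 0, 0.001, 0, 0, 0.02, 0, 0, 0, 0.002, 0, 0, 0.02, 0, 0, 0, 0.003, 0, 0, 0.02, 0, 0, 0, 0.003, 0, 0, 0.02],
)

```text
time_s: 7.18
eef_pos: [0.4643, 0.15, 0.1053]
tool_rot: [0.618, 0.786, 0.0, -0.0]
ft_force: [0.5, 0.8, 0.0]
opening: 0.0201
finger_force: 0.0
```

```bash
python3 - <<'E'
from h import *
d=camera('side')
cv2.imwrite('pics/s4.png',cv2.resize(d['pixels'][150:240,210:310],None,fx=6,fy=6,interpolation=cv2.INTER_CUBIC)[:,:,::-1]); print(manip.sense()['eef_pos'],manip.sense()['ft_force'])
E
```

```text
[0.46434038 0.14992554 0.10526228] [ 0.56398867  0.69679812 -0.17040195]
```

View pics/s4.png

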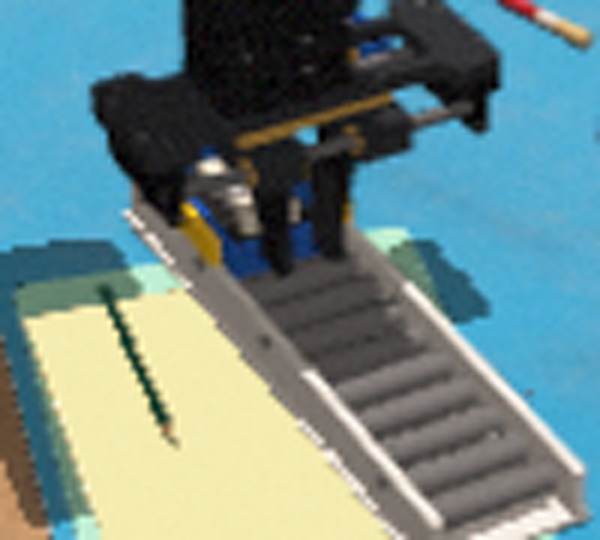

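The tray's rear edge is now close to the rear ends of the yellow cheeks (≈(220,262)), so it's nearly home; pushing on gently until force appears.

play_rows(
  rows=[0, 0, 0, 0.001, 0, 0, 0.02, 0, 0, 0, 0.002, 0, 0, 0.02, 0, 0, 0, 0.003, 0, 0, 0.02, 0, 0, 0, 0.003, 0, 0, 0.02],
)

```text
time_s: 7.57
eef_pos: [0.4636, 0.1529, 0.1053]
tool_rot: [0.618, 0.786, 0.0, -0.0]
ft_force: [-0.6, 0.0, 0.3]
opening: 0.0198
finger_force: 0.0
```

play_rows(
  rows=[0, 0, 0, 0.001, 0, 0, 0.02, 0, 0, 0, 0.002, 0, 0, 0.02, 0, 0, 0, 0.002, 0, 0, 0.02],
)

```text
time_s: 7.82
eef_pos: [0.4631, 0.1548, 0.1052]
tool_rot: [0.618, 0.786, -0.0, -0.0]
ft_force: [0.5, -0.3, 0.3]
opening: 0.0201
finger_force: 0.0
```

play_rows(
  rows=[0, 0, 0, 0.001, 0, 0, 0.02, 0, 0, 0, 0.002, 0, 0, 0.02, 0, 0, 0, 0.002, 0, 0, 0.02],
)

```text
time_s: 8.07
eef_pos: [0.463, 0.1559, 0.1053]
tool_rot: [0.617, 0.787, -0.0, 0.001]
ft_force: [1.3, -4.7, -0.4]
opening: 0.02
finger_force: 2.7
```

play_rows(
  rows=[0, 0, 0, 0.001, 0, 0, 0.02, 0, 0, 0, 0.001, 0, 0, 0.02, 0, 0, 0, 0.001, 0, 0, 0.02],
)

```text
time_s: 8.32
eef_pos: [0.463, 0.156, 0.1053]
tool_rot: [0.617, 0.787, -0.001, 0.001]
ft_force: [1.1, -9.4, 0.7]
opening: 0.0204
finger_force: 4.7
```

play_rows(
  rows=[0, 0, 0, -0.003, 0, 0, 0.02, 0, 0, 0, -0.01, 0, 0, 0.02, 0, 0, 0, -0.025, 0, 0, 0.02, 0, 0, 0, -0.045, 0, 0, 0.02, 0, 0, 0, -0.06, 0, -0.03, 0.02, 0, 0, 0, -0.06, 0, -0.07, 0.02, 0, 0, 0, -0.06, 0, -0.11, 0.02, 0, 0, 0, -0.06, 0, -0.15, 0.02, 0, 0, 0, -0.06, 0, -0.19, 0.02, 0, 0, 0, -0.06, 0, -0.21, 0.02, 0, 0, 0, -0.06, 0, -0.21, 0.02, 0, 0, 0, -0.06, 0, -0.21, 0.02],
)

```text
time_s: 9.32
eef_pos: [0.4769, 0.0992, 0.3164]
tool_rot: [0.618, 0.786, 0.001, 0.001]
ft_force: [0.4, -0.4, -0.8]
opening: 0.0201
finger_force: 0.0
```

```bash
cat > bm.py <<'E'
from h import *
def bm(c,box,z,hs=((108,120,40),(125,255,200))):
    h=cv2.cvtColor(c['pixels'],cv2.COLOR_RGB2HSV); m=cv2.inRange(h,*hs)
    x0,y0,x1,y1=box;k=np.zeros_like(m);k[y0:y1,x0:x1]=m[y0:y1,x0:x1]
    n,l,st,_=cv2.connectedComponentsWithStats(k); i=1+st[1:,4].argmax()
    q=np.argwhere(l==i)[:,::-1]; hull=cv2.convexHull(q.astype(np.float32))[:,0]
    P=np.array([onz(c,*p,z)[:2] for p in hull]); r=cv2.minAreaRect((P*1000).astype(np.float32))
    print(st[i],np.round(r[0],1),np.round(r[1],1),round(r[2],2)); return q
E
python3 - <<'E'
from bm import *
import pickle
s=manip.sense(); print(s['eef_pos'])
c=camera('wrist'); save(c,'w5'); pickle.dump(c,open('w5.pkl','wb'))
for X in [(.446,.223,.046)]:
    u=proj(c,X);print(u); b=[int(v) for v in (u[0]-50,max(0,u[1]-70),u[0]+50,u[1]+70)]
    bm(c,b,.046); bm(c,[b[0]-15,0,b[2]+15,b[3]+10],.05,((20,150,100),(32,255,255)))
E
```

```text
[0.47687534 0.09922881 0.31640508]
[277.00833008  56.64682072]
[ 243   15   67  104 2739] [447.9 212.4] [63.7 95.8] 14.02
[ 234    4   85  115 1555] [446.8 216.6] [ 80.2 104.1] 13.78
```

View pics/w5.png

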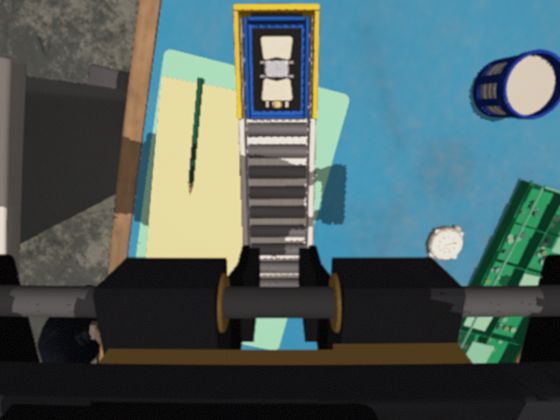

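The tray sits home inside the yellow cheeks against the stop (yellow end at row 8, tray rows 15–119, columns 243–310). One more wrist view for a parallax check.

play_rows(
  rows=[0, 0, 0, 0.04, -0.03, 0, 0.06, 0, 0, 0, 0.08, -0.06, 0, 0.085, 0, 0, 0, 0.08, -0.06, 0, 0.085, 0, 0, 0, 0.08, -0.06, 0, 0.085, 0, 0, 0, 0.08, -0.06, 0, 0.085],
)

```text
time_s: 9.78
eef_pos: [0.3982, 0.1631, 0.3137]
tool_rot: [0.617, 0.787, -0.001, -0.001]
ft_force: [-0.1, 0.2, 0.1]
opening: 0.0458
finger_force: 0.0
```

```bash
python3 - <<'E'
from bm import *
import pickle
s=manip.sense(); print(s['eef_pos'])
A=pickle.load(open('w5.pkl','rb')); B=camera('wrist'); pickle.dump(B,open('w6.pkl','wb'))
def corners(c):
    u=proj(c,(.448,.212,.046)); b=[int(v) for v in (u[0]-55,max(0,u[1]-75),u[0]+55,u[1]+75)]
    q=bm(c,b,.046); r=cv2.minAreaRect(q.astype(np.float32)); p=cv2.boxPoints(r)
    p=p[np.argsort(p[:,1])]; return np.array([*p[:2][np.argsort(p[:2,0])],*p[2:][np.argsort(p[2:,0])]])
ca,cb=corners(A),corners(B); P=[]
for a,b in zip(ca,cb):
    X,e=two(A,a,B,b); P.append(X); print(a,b,X.round(4),round(e,4))
print(np.mean(P,0))
# bright watch crystal/strap pixels
for c in(A,B):
    u=proj(c,(.448,.212,.05)); g=c['pixels'][int(u[1]-45):int(u[1]+45),int(u[0]-18):int(u[0]+18)].astype(int)
    m=(g[...,0]-g[...,2]>25)&(g[...,0]>120); q=np.argwhere(m); k=(q.min(0)+q.max(0))/2+[int(u[1]-45),int(u[0]-18)]; print(u,k,onz(c,k[1],k[0],.046).round(4))
E
```

```text
[0.39824639 0.16311222 0.31374575]
[ 243   15   67  104 2739] [447.9 212.4] [63.7 95.8] 14.02
[ 305  103   65   93 2347] [446.9 212.2] [64.1 95.7] 13.85
[242.8443    16.083042] [306.17007 101.98433] [0.4046 0.2522 0.0383] 0.0
[308.8775    14.345325] [369.1288   103.172226] [0.4664 0.2665 0.0463] 0.001
[245.54187 118.591  ] [304.41776 194.85692] [0.4279 0.1574 0.0414] 0.0004
[311.57507 116.85329] [367.3765  196.04482] [0.493  0.1749 0.0509] 0.0016
[0.44798345 0.21275537 0.04422081]
[276.35187995  68.24440125] [ 71.5 276.5] [0.4487 0.2095 0.046 ]
[337.44600606 151.53504728] [153. 338.] [0.4498 0.2104 0.046 ]
```

```bash
python3 - <<'E'
from bm import *
print(rel([.44,-.47,.32],13.8))
E
```

```text
(array([-0.1 ,  0.01, -0.11]), array([-0.6244, -0.1105, -0.0056]))
```

play_rows(
  rows=[0, 0, 0, -0.624, -0.11, 0, 0.085, 0, 0, 0, -0.624, -0.11, 0, 0.085, 0, 0, 0, -0.624, -0.11, 0, 0.085, 0, 0, 0, -0.624, -0.11, 0, 0.085, 0, 0, 0, -0.624, -0.11, 0, 0.085, 0, 0, 0, -0.624, -0.11, 0, 0.085, 0, 0, 0, -0.624, -0.11, 0, 0.085, 0, 0, 0, -0.624, -0.11, 0, 0.085, 0, 0, 0, -0.624, -0.11, 0, 0.085, 0, 0, 0, -0.624, -0.11, 0, 0.085, 0, 0, 0, -0.624, -0.11, 0, 0.085, 0, 0, 0, -0.624, -0.11, 0, 0.085, 0, 0, 0, -0.624, -0.11, 0, 0.085, 0, 0, 0, -0.624, -0.11, 0, 0.085, 0, 0, 0, -0.624, -0.11, 0, 0.085, 0, 0, 0, -0.624, -0.11, 0, 0.085, 0, 0, 0, -0.624, -0.11, 0, 0.085, 0, 0, 0, -0.624, -0.11, 0, 0.085, 0, 0, 0, -0.624, -0.11, 0, 0.085, 0, 0, 0, -0.624, -0.11, 0, 0.085],
)

```text
time_s: 11.5
eef_pos: [0.4397, -0.4678, 0.315]
tool_rot: [0.618, 0.786, 0.0, -0.001]
ft_force: [-0.1, -0.5, -0.1]
opening: 0.0849
finger_force: 0.0
```

```bash
python3 - <<'E'
from bm import *
import pickle
s=manip.sense(); print(s['eef_pos'],s['joints'])
c=camera('wrist'); save(c,'w7'); pickle.dump(c,open('w7.pkl','wb')); print(proj(c,(.467,-.355,.08)))
E
```

```text
[ 0.43974224 -0.4678389   0.31496019] [-9.90192076e-01  5.28789955e-01  1.36094873e+00  2.63134830e-04
  1.25364127e+00 -1.22955660e+00]
[337.61356589  80.51045761]
```

View pics/w7.png

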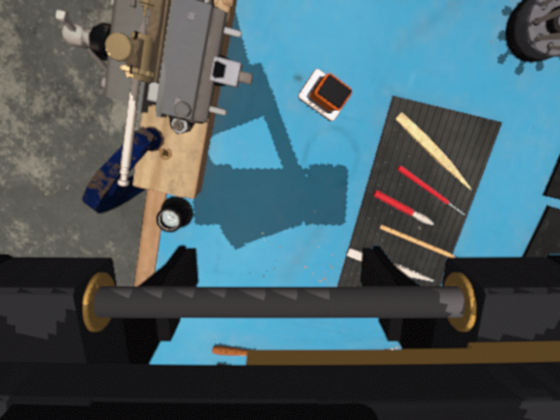

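The lamp is at (327,95) with its long side running about 35° down to the right in the image (world yaw ≈ −21°); the vise is left at columns <250. I'll take a second view shifted sideways.

play_rows(
  rows=[0, 0, 0, 0, 0.04, 0, 0.06, 0, 0, 0, 0, 0.09, 0, 0.06, 0, 0, 0, 0, 0.09, 0, 0.06, 0, 0, 0, 0, 0.09, 0, 0.06, 0, 0, 0, 0, 0.09, 0, 0.06],
)

```text
time_s: 11.97
eef_pos: [0.5275, -0.4468, 0.3153]
tool_rot: [0.617, 0.787, -0.0, -0.0]
ft_force: [1.1, -0.7, 0.3]
opening: 0.0626
finger_force: 0.0
```

```bash
cat > l.py <<'E'
from bm import *
import pickle,sys
A=pickle.load(open('w7.pkl','rb'))
if len(sys.argv)>1: B=camera('wrist'); pickle.dump(B,open('w8.pkl','wb'))
B=pickle.load(open('w8.pkl','rb'))
def clean(m,u,r=38):
    k=np.zeros_like(m); x,y=int(u[0]),int(u[1]); k[max(0,y-r):y+r,x-r:x+r]=m[max(0,y-r):y+r,x-r:x+r]
    n,l,st,_=cv2.connectedComponentsWithStats(k); return l==1+st[1:,4].argmax()
def world(q,c,z): return np.array([onz(c,*p,z)[:2] for p in cv2.convexHull(q.astype(np.float32))[:,0]])
res={}
for n,c in(('A',A),('B',B)):
    h=cv2.cvtColor(c['pixels'],cv2.COLOR_RGB2HSV); u=proj(c,(.467,-.355,.05))
    cap=clean(cv2.inRange(h,(0,0,0),(179,255,60)),u); org=clean(cv2.inRange(h,(0,140,90),(18,255,255)),u); wh=clean(cv2.inRange(h,(0,0,150),(179,60,255)),u)
    for nm,m,z in(('cap',cap,.084),('handle',cap|org,.081),('head',cap|org|wh,.018),('white',wh,.018)):
        q=np.argwhere(m)[:,::-1]; r=cv2.minAreaRect((world(q,c,z)*1000).astype(np.float32)); pr=cv2.minAreaRect(q.astype(np.float32))
        print(n,nm,len(q),np.round(r[0],1),np.round(r[1],1),round(r[2],1),'px',np.round(pr[0],1)); res[n,nm]=pr[0]
for nm in('cap',): print(nm,two(A,res['A',nm],B,res['B',nm]))
E
python3 l.py 1
```

```text
A cap 529 [ 465.9 -365.3] [17.4 23.5] 70.1 px [333.8  91.3]
A handle 869 [ 463.8 -367.1] [26.  29.8] 69.4 px [330.9  93. ]
A head 1363 [ 466.  -363.8] [38.7 48.6] 69.7 px [325.   93.3]
A white 494 [ 465.8 -364.4] [37.6 48.6] 69.7 px [324.7  93.7]
B cap 574 [ 466.2 -365.1] [18.2 24.4] 69.4 px [234.5  90.4]
B handle 748 [ 468.7 -365.6] [22.7 30.2] 69.2 px [237.2  91.7]
B head 1105 [ 466.5 -364.8] [36.4 47.5] 68.1 px [242.2  93.8]
B white 357 [ 466.8 -364.9] [36.4 46.9] 68.1 px [242.4  93.9]
cap (array([ 0.46591945, -0.36494439,  0.08218799]), np.float64(1.385652221683387e-05))
```

```bash
python3 - <<'E'
from bm import *
import pickle
A=pickle.load(open('w7.pkl','rb'))
for p in [(252,72),(238,100),(212,195)]:
    print(p,[onz(A,*p,z)[:2].round(3) for z in (.02,.1,.15)])
for a,z in ((-110.7,.25),): print(rel([.466,-.365,z],a))
E
```

```text
(252, 72) [array([ 0.384, -0.361]), array([ 0.392, -0.368]), array([ 0.397, -0.372])]
(238, 100) [array([ 0.376, -0.393]), array([ 0.385, -0.393]), array([ 0.391, -0.393])]
(212, 195) [array([ 0.368, -0.504]), array([ 0.379, -0.481]), array([ 0.386, -0.467])]
(array([-7.0000e-02,  6.0000e-02,  1.2442e+02]), array([ 0.0944, -0.0393,  0.0654]))
```

play_rows(
  rows=[0, 0, 124.4, 0.094, -0.039, 0, 0.06, 0, 0, 124.4, 0.094, -0.039, 0, 0.06, 0, 0, 124.4, 0.094, -0.039, 0, 0.06, 0, 0, 124.4, 0.094, -0.039, 0, 0.06, 0, 0, 124.4, 0.094, -0.039, 0, 0.06, 0, 0, 124.4, 0.094, -0.039, 0, 0.06, 0, 0, 124.4, 0.094, -0.039, 0, 0.06, 0, 0, 124.4, 0.094, -0.039, 0, 0.06, 0, 0, 124.4, 0.094, -0.039, 0, 0.06, 0, 0, 124.4, 0.094, -0.039, 0, 0.06, 0, 0, 124.4, 0.094, -0.039, 0, 0.06, 0, 0, 124.4, 0.094, -0.039, 0, 0.06, 0, 0, 124.4, 0.094, -0.039, 0, 0.06, 0, 0, 124.4, 0.094, -0.039, 0, 0.06, 0, 0, 124.4, 0.094, -0.039, 0.03, 0.06, 0, 0, 124.4, 0.094, -0.039, 0.06, 0.06, 0, 0, 124.4, 0.094, -0.039, 0.065, 0.06, 0, 0, 124.4, 0.094, -0.039, 0.065, 0.06, 0, 0, 124.4, 0.094, -0.039, 0.065, 0.06, 0, 0, 124.4, 0.094, -0.039, 0.065, 0.06],
)

```text
time_s: 13.68
eef_pos: [0.4661, -0.3666, 0.2506]
tool_rot: [0.984, -0.18, -0.0, 0.0]
ft_force: [0.6, 0.4, 0.0]
opening: 0.0602
finger_force: 0.0
```

```bash
python3 - <<'E'
from h import *
print(manip.sense()['joints']); print(rel([.466,-.365,.106],-110.7))
E
```

```text
[-8.54623800e-01  5.34426687e-01  1.55706710e+00 -4.02973471e-04
  1.05006181e+00  1.07850759e+00]
(array([ 0.02,  0.01, -0.05]), array([-0.0006, -0.0015,  0.1446]))
```

play_rows(
  rows=[0, 0, 0, 0, -0.001, 0.03, 0.06, 0, 0, 0, 0, -0.001, 0.06, 0.06, 0, 0, 0, 0, -0.001, 0.09, 0.06, 0, 0, 0, 0, -0.001, 0.115, 0.06, 0, 0, 0, 0, -0.001, 0.13, 0.06, 0, 0, 0, 0, -0.001, 0.14, 0.06, 0, 0, 0, 0, -0.001, 0.145, 0.06, 0, 0, 0, 0, -0.001, 0.145, 0.06, 0, 0, 0, 0, -0.001, 0.145, 0.06],
)

```text
time_s: 14.43
eef_pos: [0.4679, -0.3658, 0.1062]
tool_rot: [0.984, -0.18, 0.001, 0.001]
ft_force: [-0.5, -0.2, -0.1]
opening: 0.0601
finger_force: 0.0
```

play_rows(
  squeeze=22,
  rows=[0, 0, 0, 0, 0, 0, 0.045, 0, 0, 0, 0, 0, 0, 0.035, 0, 0, 0, 0, 0, 0, 0.029, 0, 0, 0, 0, 0, 0, 0.025, 0, 0, 0, 0, 0, 0, 0.018, 0, 0, 0, 0, 0, 0, 0.018, 0, 0, 0, 0, 0, 0, 0.018, 0, 0, 0, 0, 0, 0, 0.018],
)

```text
time_s: 15.1
eef_pos: [0.4676, -0.3651, 0.1053]
tool_rot: [0.984, -0.18, 0.0, 0.0]
ft_force: [0.7, 0.3, 0.7]
opening: 0.0243
finger_force: 22.0
```

play_rows(
  rows=[0, 0, 0, 0, 0, -0.004, 0.018, 0, 0, 0, 0, 0, -0.012, 0.018, 0, 0, 0, 0, 0, -0.025, 0.018, 0, 0, 0, 0, 0, -0.045, 0.018, 0, 0, 0, 0, 0, -0.065, 0.018, 0, 0, 0, 0, 0, -0.085, 0.018, 0, 0, 0, 0, 0, -0.105, 0.018, 0, 0, 0, 0, 0, -0.125, 0.018, 0, 0, 0, 0, 0, -0.145, 0.018, 0, 0, 0, 0, 0, -0.165, 0.018, 0, 0, 0, 0, 0, -0.18, 0.018, 0, 0, 0, 0, 0, -0.19, 0.018, 0, 0, 0, 0, 0, -0.195, 0.018, 0, 0, 0, 0, 0, -0.195, 0.018, 0, 0, 0, 0, 0, -0.195, 0.018],
)

```text
time_s: 16.35
eef_pos: [0.4672, -0.3649, 0.2998]
tool_rot: [0.984, -0.18, -0.0, -0.0]
ft_force: [-0.6, 0.5, -1.0]
opening: 0.0239
finger_force: 22.0
```

```bash
python3 - <<'E'
from h import *
import time
P=[];F=[]
c=camera('side'); u=proj(c,manip.sense()['eef_pos']-np.array([0,0,.08])); print(u)
x,y=[int(v) for v in u]; p=c['pixels'][max(0,y-60):y+60,x-60:x+60]
cv2.imwrite('pics/s9.png',cv2.resize(p,None,fx=4,fy=4,interpolation=cv2.INTER_CUBIC)[:,:,::-1])
s=manip.sense(); print(s['eef_pos'],s['joints'],s['ft_force'])
print(rel([.4475,.2123,.30],-76.1))
E
```

```text
[324.29594602 268.77581475]
[ 0.46706949 -0.36467862  0.29920851] [-8.51326310e-01  4.76462479e-01  1.50740270e+00 -4.37632817e-05
  1.16004080e+00  1.08171074e+00] [-0.24336538  0.76507286 -1.40750891]
(array([ -0.09,   0.1 , -34.65]), array([-2.228e-01, -5.326e-01,  2.000e-04]))
```

play_rows(
  rows=[0, 0, -0.5, -0.003, -0.008, 0, 0.018, 0, 0, -1.3, -0.008, -0.02, 0, 0.018, 0, 0, -2.6, -0.017, -0.04, 0, 0.018, 0, 0, -3.9, -0.025, -0.06, 0, 0.018, 0, 0, -5.2, -0.033, -0.08, 0, 0.018, 0, 0, -6.5, -0.042, -0.1, 0, 0.018, 0, 0, -7.8, -0.05, -0.12, 0, 0.018, 0, 0, -9.1, -0.059, -0.14, 0, 0.018, 0, 0, -10.4, -0.067, -0.16, 0, 0.018, 0, 0, -11.7, -0.075, -0.18, 0, 0.018, 0, 0, -13, -0.084, -0.2, 0, 0.018, 0, 0, -14.3, -0.092, -0.22, 0, 0.018, 0, 0, -15.6, -0.1, -0.24, 0, 0.018, 0, 0, -16.9, -0.109, -0.26, 0, 0.018, 0, 0, -18.2, -0.117, -0.28, 0, 0.018, 0, 0, -19.5, -0.125, -0.3, 0, 0.018, 0, 0, -20.8, -0.134, -0.32, 0, 0.018, 0, 0, -22, -0.142, -0.34, 0, 0.018, 0, 0, -23, -0.147, -0.352, 0, 0.018, 0, 0, -23.2, -0.149, -0.356, 0, 0.018],
)

```text
time_s: 18.07
eef_pos: [0.4526, 0.0233, 0.2998]
tool_rot: [1.0, 0.023, -0.001, -0.001]
ft_force: [-0.3, -0.0, -2.0]
opening: 0.0242
finger_force: 22.0
```

```bash
python3 - <<'E'
from h import *
s=manip.sense(); print(s['eef_pos'],s['ft_force'],s['opening']); print(rel([.4475,.2123,.30],-76.1))
E
```

```text
[0.45261843 0.02328301 0.29976579] [-0.26258237 -0.03214596 -1.98378721] 0.02423408620309106
(array([ -0.09,   0.12, -11.22]), array([ 0.0037, -0.189 ,  0.    ]))
```

play_rows(
  rows=[0, 0, -1, 0, -0.012, 0, 0.018, 0, 0, -2, 0, -0.03, 0, 0.018, 0, 0, -3, 0.001, -0.05, 0, 0.018, 0, 0, -4, 0.001, -0.07, 0, 0.018, 0, 0, -5, 0.002, -0.09, 0, 0.018, 0, 0, -6, 0.002, -0.11, 0, 0.018, 0, 0, -7, 0.003, -0.13, 0, 0.018, 0, 0, -8, 0.003, -0.15, 0, 0.018, 0, 0, -9.5, 0.004, -0.168, 0, 0.018, 0, 0, -10.5, 0.004, -0.18, 0, 0.018, 0, 0, -11.2, 0.004, -0.187, 0, 0.018, 0, 0, -11.2, 0.004, -0.189, 0.01, 0.018, 0, 0, -11.2, 0.004, -0.189, 0.03, 0.018, 0, 0, -11.2, 0.004, -0.189, 0.05, 0.018, 0, 0, -11.2, 0.004, -0.189, 0.07, 0.018, 0, 0, -11.2, 0.004, -0.189, 0.085, 0.018, 0, 0, -11.2, 0.004, -0.189, 0.095, 0.018, 0, 0, -11.2, 0.004, -0.189, 0.1, 0.018, 0, 0, -11.2, 0.004, -0.189, 0.1, 0.018, 0, 0, -11.2, 0.004, -0.189, 0.1, 0.018],
)

```text
time_s: 19.73
eef_pos: [0.4504, 0.209, 0.2]
tool_rot: [0.993, 0.118, -0.0, 0.0]
ft_force: [0.3, 0.6, -1.1]
opening: 0.024
finger_force: 22.0
```

```bash
python3 - <<'E'
from h import *
import pickle
s=manip.sense(); print(s['eef_pos'],s['ft_force'],s['opening']); print(rel([.4475,.2123,.2],-76.1))
w=camera('wrist'); pickle.dump(w,open('w10.pkl','wb')); d=camera('side'); pickle.dump(d,open('s10.pkl','wb'))
e=s['eef_pos']; print('wrist head',proj(w,e-[0,0,.1]),'side',proj(d,e-[0,0,.1]))
x,y=[int(v) for v in proj(d,e-[0,0,.1])]; a=cv2.resize(d['pixels'][y-45:y+45,x-45:x+45],(400,400),interpolation=cv2.INTER_CUBIC)
b=cv2.resize(w['pixels'][150:350,180:380],(400,400),interpolation=cv2.INTER_CUBIC)
print('side crop origin',x-45,y-45,'scale',400/90)
cv2.imwrite('pics/f10.png',np.hstack([a,b])[:,:,::-1])
E
```

```text
[0.4503603  0.20902099 0.20003904] [ 0.2969497   0.56540833 -1.14827269] 0.023962893036544374
(array([ 0.01,  0.03, -0.29]), array([-0.002 , -0.0039,  0.    ]))
wrist head [277.92095717 243.32480326] side [250.3603936  164.70165118]
side crop origin 205 119 scale 4.444444444444445
```

View pics/f10.png

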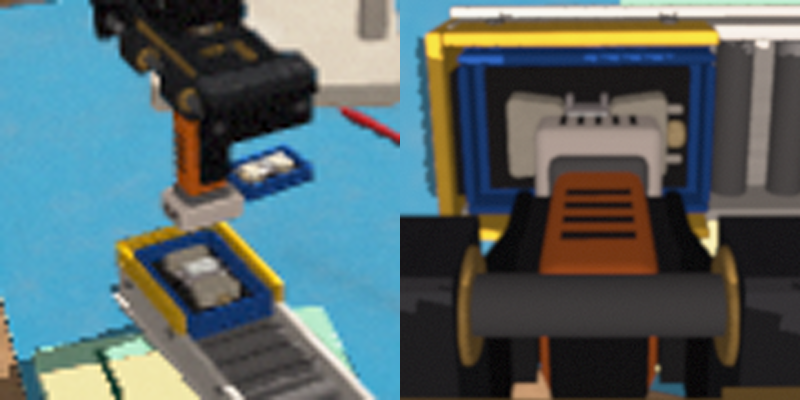

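The side crop shows the lamp hanging upright above the tray; the wrist crop shows the head (crop x 538–664) over the watch, tray outer walls at crop x≈462 and 713, far wall at y≈52. I'll check those numbers.

```bash
cat > chk.py <<'E'
from h import *
import pickle
w=pickle.load(open('w10.pkl','rb')); s=manip.sense(); e=s['eef_pos']; R=Ro.from_quat(s['tool_rot']).as_matrix()
h=cv2.cvtColor(w['pixels'],cv2.COLOR_RGB2HSV); m=cv2.inRange(h,(108,120,40),(125,255,220))
tl=lambda X: (R.T@(X-np.array([.4475,.2123,.046])))[:2].round(4)
for r in (190,210,230):
    x=np.flatnonzero(m[r,195:350])+195; print(r,x.min(),x.max(),tl(onz(w,x.min(),r,.046)),tl(onz(w,x.max()+1,r,.046)))
for u in (230,260,290,320):
    y=np.flatnonzero(m[150:260,u])+150; print(u,y.min(),tl(onz(w,u,y.min(),.046)))
print('tray centre est in tool minus TCP', (R.T@(np.array([.4475,.2123,.046])-e)).round(4))
g=w['pixels'].astype(int)
print('row prof col 280:',[tuple(g[r,280]) for r in range(200,240,2)])
hd=cv2.inRange(h,(0,0,130),(30,45,255)); 
for r in(215,225,235,243): 
    x=np.flatnonzero(hd[r,240:320])+240; print(r,x.min(),x.max())
for z,xo in((.0945,.024),(.1125,.024)): print('expected head end edge',z,[proj(w,e+R@np.array([xo-.001,yy,0])*1-np.array([0,0,e[2]-z])).round(1) for yy in(-.018,0,.018)])
E
python3 chk.py
```

```text
190 208 337 [ 0.0227 -0.0479] [0.0226 0.0483]
210 210 336 [ 0.0073 -0.0473] [0.0072 0.0483]
230 211 335 [-0.0086 -0.0475] [-0.0087  0.0483]
230 174 [ 0.0347 -0.0311]
260 174 [ 0.0346 -0.0092]
290 174 [0.0346 0.0127]
320 174 [0.0346 0.0346]
tray centre est in tool minus TCP [-0.0028 -0.0036  0.1548]
row prof col 280: [(np.int64(81), np.int64(74), np.int64(73)), (np.int64(93), np.int64(86), np.int64(85)), (np.int64(103), np.int64(93), np.int64(93)), (np.int64(132), np.int64(125), np.int64(123)), (np.int64(94), np.int64(89), np.int64(86)), (np.int64(67), np.int64(60), np.int64(56)), (np.int64(103), np.int64(93), np.int64(86)), (np.int64(147), np.int64(132), np.int64(124)), (np.int64(168), np.int64(151), np.int64(142)), (np.int64(172), np.int64(155), np.int64(146)), (np.int64(175), np.int64(157), np.int64(147)), (np.int64(174), np.int64(156), np.int64(148)), (np.int64(176), np.int64(158), np.int64(149)), (np.int64(163), np.int64(147), np.int64(139)), (np.int64(83), np.int64(75), np.int64(73)), (np.int64(65), np.int64(61), np.int64(60)), (np.int64(72), np.int64(68), np.int64(67)), (np.int64(76), np.int64(69), np.int64(67)), (np.int64(105), np.int64(59), np.int64(39)), (np.int64(116), np.int64(53), np.int64(17))]
215 241 310
225 241 311
235 240 310
243 249 309
expected head end edge 0.0945 [array([247.5, 203.4]), array([277.5, 203.4]), array([307.4, 203.3])]
expected head end edge 0.1125 [array([244.7, 211.9]), array([277.4, 211.9]), array([310.1, 211.9])]
```

play_rows(
  rows=[0, 0, -0.3, -0.002, -0.0033, 0, 0.018, 0, 0, -0.3, -0.002, -0.0033, 0.005, 0.018, 0, 0, -0.3, -0.002, -0.0033, 0.01, 0.018, 0, 0, -0.3, -0.002, -0.0033, 0.015, 0.018, 0, 0, -0.3, -0.002, -0.0033, 0.02, 0.018, 0, 0, -0.3, -0.002, -0.0033, 0.024, 0.018, 0, 0, -0.3, -0.002, -0.0033, 0.028, 0.018, 0, 0, -0.3, -0.002, -0.0033, 0.03, 0.018, 0, 0, -0.3, -0.002, -0.0033, 0.032, 0.018, 0, 0, -0.3, -0.002, -0.0033, 0.0335, 0.018, 0, 0, -0.3, -0.002, -0.0033, 0.0335, 0.018, 0, 0, -0.3, -0.002, -0.0033, 0.0335, 0.018],
)

```text
time_s: 20.83
eef_pos: [0.4476, 0.2123, 0.1668]
tool_rot: [0.993, 0.121, 0.0, -0.0]
ft_force: [-0.2, -0.5, -0.5]
opening: 0.0238
finger_force: 22.0
```

```bash
python3 - <<'E'
from h import *
import pickle
w=camera('wrist'); pickle.dump(w,open('w10.pkl','wb'))
E
sed -i 's/(190,210,230)/(160,175,190)/; s/range(200,240,2)/range(200,240,4)/; s/(.0945,.024),(.1125,.024)/(.060,.024),(.078,.024)/' chk.py; python3 chk.py | grep -v prof; python3 - <<'E'
from h import *
E=np.mean([(camera('side'),manip.sense()['eef_pos'])[1] for _ in range(4)],0); s=manip.sense(); print(E.round(4),s['ft_force'],s['opening']); print(rel([.4475,.2123,.166],-76.1))
E
```

```text
[0.4477 0.2123 0.1669] [ 0.38110545 -0.19996128 -0.85732484] 0.023925848431030582
(array([ 0.  , -0.02,  0.05]), array([-0.0001, -0.    ,  0.0009]))Traceback (most recent call last):
  File "chk.py", line 7, in <module>
    x=np.flatnonzero(m[r,195:350])+195; print(r,x.min(),x.max(),tl(onz(w,x.min(),r,.046)),tl(onz(w,x.max()+1,r,.046)))
                                                ~~~~~^^
    return umr_minimum(a, axis, None, out, keepdims, initial, where)
ValueError: zero-size array to reduction operation minimum which has no identity
```

play_rows(
  rows=[0, 0, 0, 0.001, 0, 0.0008, 0.018, 0, 0, 0, 0.001, 0, 0.0008, 0.018, 0, 0, 0, 0.001, 0, 0.0008, 0.018],
)

```text
time_s: 21.33
eef_pos: [0.4486, 0.2125, 0.166]
tool_rot: [0.993, 0.121, 0.0, -0.0]
ft_force: [-0.1, 0.4, -1.7]
opening: 0.0237
finger_force: 22.0
```

```bash
python3 - <<'E'
from h import *
w=camera('wrist'); s=manip.sense(); e=s['eef_pos']; R=Ro.from_quat(s['tool_rot']).as_matrix()
print(e.round(4),s['ft_force'].round(1),s['finger_force'],s['opening'], Ro.from_quat(s['tool_rot']).apply([0,0,1]))
h=cv2.cvtColor(w['pixels'],cv2.COLOR_RGB2HSV); m=cv2.inRange(h,(108,120,40),(125,255,220))
tl=lambda X: (R.T@(X-e))[:2].round(4)
for r in range(165,250,12):
    x=np.flatnonzero(m[r,170:390])+170
    if len(x)>1: print(r,x.min(),x.max(),tl(onz(w,x.min(),r,.046)),tl(onz(w,x.max()+1,r,.046)))
v=h[:,:,2].astype(int)
print('col278',[(r,*w['pixels'][r,278].tolist()) for r in range(196,236,2)])
for z in(.0605,.0785): print(z,[proj(w,e+R@np.array([.023,y,e[2]-z])).round(1) for y in(-.018,.018)])
for r in(218,222): print(r,w['pixels'][r,236:256,0].tolist(),w['pixels'][r,300:322,0].tolist())
# side: bottom edge profile below lamp
d=camera('side')
for z in (.0605,.0785,.05): print('side',z,proj(d,[.4475,.2123,z]).round(1))
E
```

```text
[0.4485 0.2125 0.1659] [-0.6  0.1 -1.3] 21.984071298502386 0.02386958827508559 [-2.66738637e-05 -8.00235132e-06 -1.00000000e+00]
189 205 352 [ 0.0293 -0.0465] [0.0292 0.0479]
201 204 351 [ 0.0214 -0.0476] [0.0213 0.0477]
213 205 351 [ 0.0133 -0.0474] [0.0133 0.0482]
225 205 350 [ 0.0051 -0.0479] [0.005  0.0481]
237 207 349 [-0.0033 -0.0471] [-0.0034  0.0479]
249 207 348 [-0.0119 -0.0476] [-0.012   0.0477]
col278 [(196, 25, 25, 24), (198, 28, 25, 25), (200, 25, 21, 23), (202, 25, 24, 21), (204, 28, 25, 24), (206, 27, 24, 24), (208, 43, 37, 35), (210, 43, 38, 37), (212, 93, 84, 78), (214, 148, 133, 125), (216, 169, 152, 143), (218, 172, 156, 146), (220, 177, 159, 150), (222, 175, 157, 148), (224, 177, 159, 150), (226, 164, 147, 139), (228, 84, 76, 74), (230, 65, 62, 61), (232, 73, 68, 68), (234, 76, 69, 68)]
0.0605 [array([247.9, 204.5]), array([307.8, 204.4])]
0.0785 [array([245.1, 213.1]), array([310.5, 213.1])]
218 [147, 143, 145, 145, 144, 143, 143, 141, 143, 142, 141, 138, 148, 158, 166, 170, 173, 173, 174, 173] [172, 174, 174, 172, 173, 174, 172, 168, 162, 151, 140, 138, 143, 145, 143, 145, 144, 143, 144, 144, 143, 144]
222 [145, 143, 144, 145, 146, 147, 145, 145, 143, 143, 141, 140, 148, 160, 166, 171, 173, 175, 176, 175] [176, 176, 175, 177, 176, 176, 172, 170, 164, 153, 140, 138, 141, 142, 142, 143, 143, 143, 142, 144, 144, 145]
side 0.0605 [249.6 175. ]
side 0.0785 [249.5 170.2]
side 0.05 [249.8 177.8]
```

```bash
python3 -c "
from cell import manip
print(manip.finish_job())"
```

```text
the job is handed in; nothing more can be done
None
```

The tray is home against the yellow stop, and the lamp was still held about 1 cm above the crystal, centred (to about 1 mm by my measurements), level and parallel to the watch, when I handed the job in at about 21 s. I didn't take a picture of the row of bottles, spool and blower after the carry. The lamp passed over them with its underside at about 19 cm, against 11.6 cm for the tallest.

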